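# Find the easel's blind hole by feel and seat the locating pin

## Robot

A 6-joint arm with a two-finger parallel gripper is mounted at the origin on a cart in front of the work surface, level with it; the furniture and walls round the work are solid. World frame = base frame: x ahead of the robot, y to its left, z up, the work surface at z = 0. Lengths are in m, angles in degrees, forces in N, time in s.
With the tool pointing down it reaches from about 0.35 to 0.85 m from the base axis. Payload 8.1 kg.
Tool frame: the origin (TCP) lies at the very end of the fingers, on their centre line; the grasp point (between the pads) lies 19 mm behind it; x points along the fingers, y is the direction in which the jaws open and shut, and the axes are right-handed (so a half turn about x gives the same grasp; the last joint's range is limited). The gripper opens to 93 mm and grips with 3 to 60 N. Pads are 15 mm wide; open, the fingers measure 128 mm over their backs; the gripper's body (75 mm by 188 mm) begins 65 mm behind the grasp point.
Start: joints at [64.148, 7.471, 85.268, -0, 87.261, -4.893], TCP at [0.215, 0.56, 0.219] pointing down, gripper open.
Joint ranges: [-169.43, 169.43], [-51.17, 129.36], [1.28, 143.12], [-76.62, 256.62], [0, 156.53], [-152.29, 152.29]. Speed limits (degrees/s): [136.94, 136.94, 159.86, 180, 180, 180].

## Interface

Orientations are given as a 3x3 rotation matrix whose columns are the frame's x, y, z axes.
In Python, from cell import env, cams gives the robot as it stands.
- The arm moves only by the shell command python3 -m crank 'ROWS'. ROWS is a JSON object of lists of equal length, an entry for each row: "grip": the opening, from 0 (shut) to 1 (fully open); "linear": the shift along the tool's x, y, z in mm, a list of three; "turn": the turn, a rotation vector about the tool's x, y, z in rad, a list of three. A call has 1 to 5 rows; each row shifts and turns the commanded pose from where the row before left it, along the tool's axes as they then stand; what a row does not reach is not made up. A row lasts 1/10 s, in which the tool goes at most 50 mm and 8.59 degrees, less where a joint would pass 70% of its speed; a pose out of reach is approached as far as the arm can. A call is refused whole if a number of a shift passes 50 or a number of a turn 0.15, either way. A call with a gripper value outside its range is refused whole. The fingers move at their own pace and stop on an object; the grip force is fixed at half the most. Time passes only in rows, so rows that do not move let the fingers close. It gives the time, the measured TCP pose, the force and the opening at its end, in the units of the state.
- env.state(): the state, without advancing time (a new reading comes with each control period).
- cams.get_image(name): name is "side" or "top"; returns the picture (384x512x3 uint8, red, green, blue); there is no depth.
- cams.camera_params(name): a dict with "fx", "fy", "cx", "cy" (pixels), "dist" ([k1, k2, p1, p2, k3] as OpenCV has them; the pictures are not rectified), "R" (3x3) and "t" (3): a world point X has camera coordinates R X + t. Camera axes: x right, y down, z forward; pixel columns grow to the right and rows downward; lengths in m; the calibration is good to about 2 mm. A picture is of the moment at which its call begins. camera_params takes no time and is no camera call.
- env.hand_in(): hands the job in, once; it reports no verdict.
The state is a dict: "time": time; "joints": joint angles; "joint_vel": joint speeds; "joint_torque": joint torques, N m; "ee_pos": TCP position; "tcp_rot": TCP orientation; "ft_force": force on the tool from outside, world axes, zero at the start; "wrist_torque": the same for the moment, N m; "grip_width": finger opening in m.
Only numpy, scipy, OpenCV 4.12 (cv2) and the standard library are available. Lean on these libraries where they do the work, as an engineer would, in place of code of your own. Each camera call takes 0.05 s, during which the arm holds its last target.

## Task

Take the blue-handled locating pin out of its wooden holder. Set its tip in the slot of the sloping easel at the end with the brass screw, and slide it along the slot towards the other end until it drops into the unmarked blind hole in the black bar at the bottom of the slot. Push the pin fully home, so that its collar sits on the board, and let go, without disturbing the spool, the cork pad or the jar.

Things in the scene. Friction and masses are not known exactly. Their poses are not given: they have to be found in the camera images.
- pin: Locating pin, 94 mm long, about 120 g, loose, upright in its holder. Origin: centre of the tip; z runs from tip to handle. Polished steel shank (slides easily) 10 mm across, its last 4 mm tapering to a flat 4 mm across at the tip; steel collar 30 mm across at z = 28 to 34 mm; blue handle 20 x 20 mm at z = 34 to 94 mm, its flat sides facing the pin's x and y.
- pin_grip (a point): Point inside the blue handle on the pin's axis, 78 mm from the tip and 16 mm below the handle's end: a good place to grip, two opposite flat sides 20 mm apart.
- holder: Dark wooden block 56 x 56 x 40 mm, fixed. Origin: centre of its underside on the worktop, z up. A hole 12 mm across, 33 mm deep, in the middle of the top holds the pin, whose collar rests on the block: the pin must be drawn up more than 28 mm to clear it.
- board: Light wooden slotted board of the easel, 120 x 256 mm, fixed, sloping 30 degrees, facing the robot. Origin: middle of the slot, on its floor, 80 mm above the worktop. z: square to the board, up and towards the robot; x: up the slope, away from the robot; y: level along the slot, towards the brass screw. Slot 14 mm wide, 4 mm deep (board's top at z = 4 mm), y = -60 to +60 mm.
- slot_start (a point): Point on the centre line of the slot's floor, 46 mm from the slot's middle, near the end with the brass screw (a flat screw head 18 mm across in the board's top, 36 mm further out): where the slide starts. Axes as the board's.
- slot_end (a point): The other end of the slot, on its floor. The floor is a rigid black bar, fixed. In it, on the slot's centre line, is one blind hole 12 mm across, 27 mm deep, square to the board, its centre anywhere from 14 to 74 mm from this point (board y = -46 to +14 mm). With the pin fully home its collar rests on the board and its tip is 24 mm below the floor. Axes as the board's.
- spool: Wooden thread spool, 39 mm across, 58 mm high, standing loose behind the easel. Origin: centre of its underside. To be left alone.
- cork: Brown cork pad 56 x 80 x 20 mm, lying loose in front of the easel. Origin: centre of its underside. To be left alone.
- jar: Pigment jar with a black lid, 52 mm across, 62 mm high, standing loose beyond the holder. Origin: centre of its underside. To be left alone.
Not all that is in view belongs to the job. There is more than one size of the pin; the job needs the smallest.

How it is judged (in metres and radians):
On the way, in this order (a step that is already met when the one before it is completed fails the run):
1. the pin's tip is on the slot's floor at the brass-screw end (within 3 mm of the floor, more than 34 mm from the slot's middle) (z of pin in the frame of board between -0.003 and 0.003 m and x of pin in the frame of board between -0.006 and 0.006 m and y of pin in the frame of board between 0.034 and 0.06 m), for 0.1 s.
2. still in the slot, the tip slides on (passes 33 to 22 mm from the slot's middle, within 3.5 mm of the floor) (z of pin in the frame of board between -0.003 and 0.0035 m and x of pin in the frame of board between -0.006 and 0.006 m and y of pin in the frame of board between 0.022 and 0.033 m), for 0.05 s.
At the end, for the whole second after the job is handed in: The pin stands released and at rest in the blind hole of the slot, fully home: its tip at least 21 mm below the slot's floor (24 mm when the collar lies on the board), within 8 mm of the slot's centre line and square to the board within 0.15 rad (z of pin in the frame of board below -0.021 m and x of pin in the frame of board between -0.008 and 0.008 m and y of pin in the frame of board between -0.056 and 0.024 m and angle between the z axis of pin and the z axis of board, either way round below 0.15 rad and linear speed of pin below 0.02 m/s); the robot touches nothing.
It fails at once if the spool, cork pad or jar is moved more than 30 mm (distance of any of spool, cork, jar from where it was at the start of the episode above 0.03 m).
It also fails if it takes over 72 s, if anything falls off the work surface, if the arm or the gripper's body presses on something with over 40 N, if the wrist force passes 120 N, or if a joint passes its speed limit or range.

## Working session

There is one attempt and no reset: what is moved stays moved. The work goes in short steps, Python scripts to look and compute and a shell command to move; the robot and the scene stay as the last step left them, time stands still between calls to the robot, and variables do not carry over. Pictures are saved under pics/ and viewed, and the job is handed in when it is done.

```bash
ls; mkdir -p pics; python3 - <<'E'
from cell import env,cams
import cv2
for n in("side","top"):
    im=cams.get_image(n); cv2.imwrite(f"pics/{n}0.png",im[:,:,::-1]); p=cams.camera_params(n); print(n,p)
print(env.state())
E
```

```text
pics
side {'fx': 429.131762800034, 'fy': 429.131762800034, 'cx': 252.31449032872246, 'cy': 189.89772076751183, 'dist': array([-0.07358959,  0.        ,  0.        ,  0.        ,  0.        ]), 'R': array([[-0.99897295, -0.04118944, -0.01888044],
       [-0.00598443,  0.53298014, -0.84610659],
       [ 0.04491355, -0.8451246 , -0.53267924]]), 't': array([ 0.59685341, -0.042217  ,  1.07840603])}
top {'fx': 365.6000292892569, 'fy': 365.6000292892569, 'cx': 252.5881708179302, 'cy': 185.95346529467287, 'dist': array([-0.02110249,  0.        ,  0.        ,  0.        ,  0.        ]), 'R': array([[-0.01366753, -0.99916035,  0.03862373],
       [-0.99461517,  0.00961642, -0.10319002],
       [ 0.10273196, -0.0398261 , -0.99391148]]), 't': array([0.19932469, 0.5998541 , 0.876616  ])}
{'time': 0.1, 'joints': array([ 6.41466856e+01,  7.51114663e+00,  8.53232820e+01, -2.15930412e-03,
        8.72623687e+01, -4.89300133e+00]), 'joint_vel': array([ 0.00057063, -0.1017304 , -0.05995014,  0.0045643 ,  0.02802408,
        0.01629013]), 'joint_torque': array([ 1.48172643e-03, -5.61346614e+01, -4.93091297e+01,  7.71030108e-02,
        2.91590887e-02, -1.21771222e-04]), 'ee_pos': array([0.21439562, 0.55982761, 0.21768622]), 'tcp_rot': array([[-7.02831656e-04,  3.57718899e-01,  9.33829050e-01],
       [-1.53675700e-03,  9.33827792e-01, -3.57719574e-01],
       [-9.99998572e-01, -1.68648497e-03, -1.06596712e-04]]), 'ft_force': array([ 0.25363489,  0.07986167, -0.16093766]), 'wrist_torque': array([0.00508012, 0.01634091, 0.02741602]), 'grip_width': 0.09289331445334098}
```

View pics/side0.png

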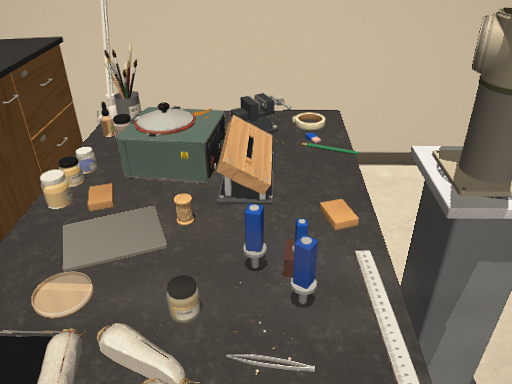

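View pics/top0.png

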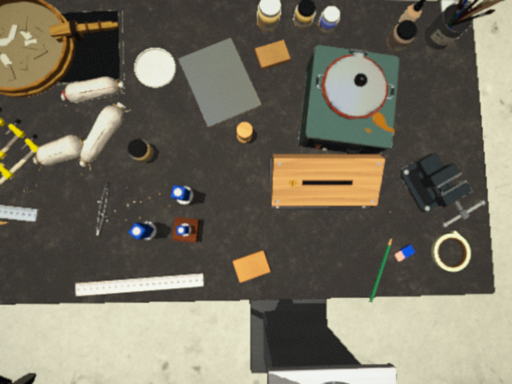

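Candidates for the pin (top view): (181,194) and (143,231), both standing in light sleeves, and (186,230), in the dark wooden block. The last one matches by its holder and size. Next I check it in close crops.

```bash
cat > h.py <<'E'
import numpy as np, cv2
from cell import env,cams
P={n:cams.camera_params(n) for n in("side","top")}
def proj(n,X):
    p=P[n];K=np.array([[p['fx'],0,p['cx']],[0,p['fy'],p['cy']],[0,0,1]])
    return cv2.projectPoints(np.atleast_2d(np.array(X,float)),cv2.Rodrigues(p['R'])[0],p['t'],K,p['dist'])[0][:,0]
def ray(n,uv):
    p=P[n];K=np.array([[p['fx'],0,p['cx']],[0,p['fy'],p['cy']],[0,0,1]])
    q=cv2.undistortPoints(np.array([[uv]],float),K,p['dist'])[0,0]
    d=p['R'].T@np.array([q[0],q[1],1]);return -p['R'].T@p['t'],d
def onz(n,uv,z):
    c,d=ray(n,uv);return c+d*(z-c[2])/d[2]
def crop(im,u0,v0,u1,v1,s,name):
    cv2.imwrite("pics/"+name,cv2.resize(im[v0:v1,u0:u1,::-1],None,fx=s,fy=s,interpolation=cv2.INTER_CUBIC))
E
python3 - <<'E'
import cv2
from h import *
a=cv2.imread("pics/top0.png")[:,:,::-1];b=cv2.imread("pics/side0.png")[:,:,::-1]
crop(a,120,170,220,250,8,"c1.png");crop(b,230,190,330,310,5,"c2.png")
crop(a,262,140,392,220,6,"c3.png");crop(b,205,105,285,210,5,"c4.png")
E
```

```text
(no output)
```

View pics/c1.png

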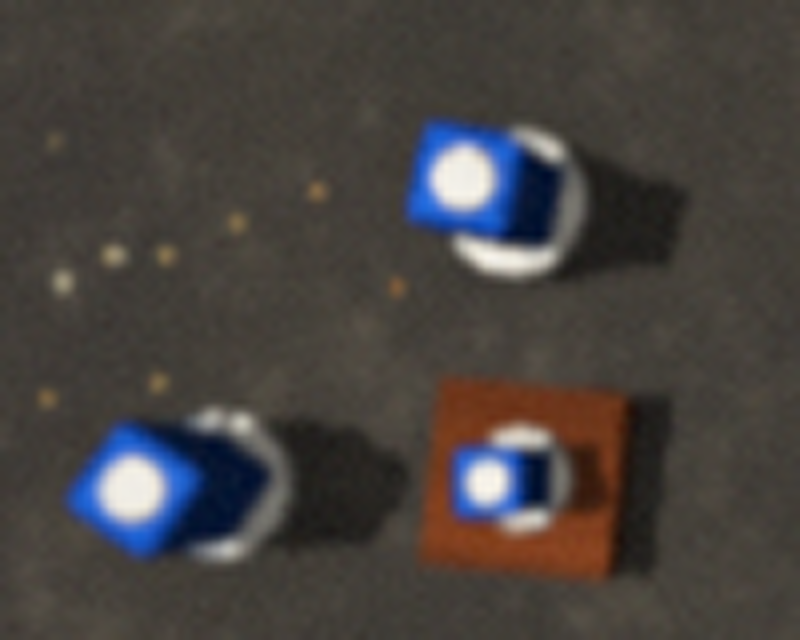

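View pics/c2.png

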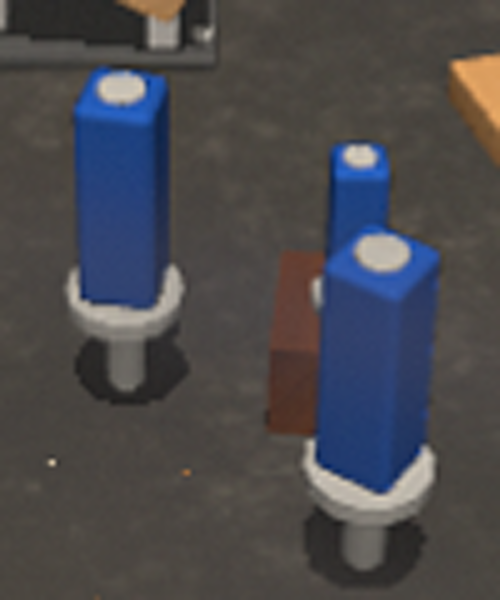

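View pics/c3.png

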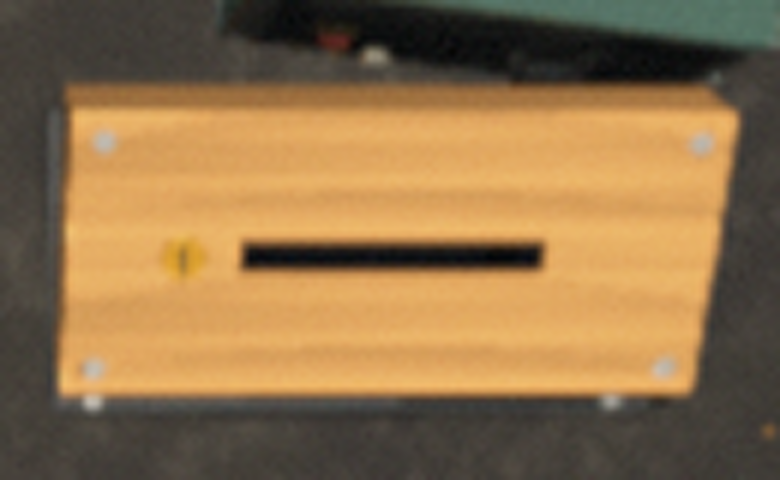

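View pics/c4.png

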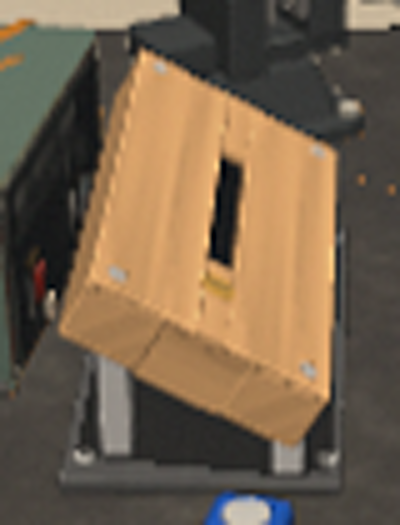

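```bash
cat > m.py <<'E'
from h import *
from scipy.optimize import least_squares
def c(u0,v0,s,x,y): return np.array([u0+(x+.5)/s-.5,v0+(y+.5)/s-.5])
def tri(uvt,uvs):
    f=lambda X:np.r_[proj("top",X)[0]-uvt,proj("side",X)[0]-uvs]
    r=least_squares(f,[.45,.1,.1]);return r.x.round(4),r.fun.round(1)
T=lambda x,y:c(120,170,8,x,y); S=lambda x,y:c(230,190,5,x,y)
print("pin",tri(T(488,482),S(360,155)),onz("top",T(488,482),.106))
print("A",tri(T(462,180),S(122,89)));print("B",tri(T(133,490),S(383,252)))
# holder corners at z=.04
for q in[(440,378),(630,396),(610,580),(420,566)]: print("holder",onz("top",T(*q),.04).round(4))
def Rb(yaw):
    a=np.radians(30);z=np.array([-np.sin(a),0,np.cos(a)]);x=np.array([np.cos(a),0,np.sin(a)])
    R=np.c_[x,np.cross(z,x),z];cy,sy=np.cos(yaw),np.sin(yaw)
    return np.array([[cy,-sy,0],[sy,cy,0],[0,0,1]])@R
Tb=lambda x,y:c(262,140,6,x,y); Sb=lambda x,y:c(205,105,5,x,y)
obs=[("top",Tb(184,257),(0,.082,.004)),("side",Sb(219,284),(0,.082,.004)),
("top",Tb(243,243),(.007,.06,.004)),("top",Tb(543,243),(.007,-.06,.004)),("top",Tb(543,270),(-.007,-.06,.004)),("top",Tb(241,270),(-.007,.06,.004)),
("side",Sb(222,155),(.007,-.06,.004)),("side",Sb(243,162),(-.007,-.06,.004)),("side",Sb(233,268),(-.007,.06,.004)),("side",Sb(208,260),(.007,.06,.004))]
def f(p):
    R=Rb(p[3]);return np.concatenate([proj(n,R@np.array(X)+p[:3])[0]-uv for n,uv,X in obs]+[[(p[2]-.08)*2000]])
r=least_squares(f,[.55,-.15,.08,0]);print("board",r.x,r.fun.round(1))
R=Rb(r.x[3])
for X in[(.06,.128,.004),(.06,-.128,.004),(-.06,.128,.004),(-.06,-.128,.004)]:
    print(proj("top",R@np.array(X)+r.x[:3])[0],proj("side",R@np.array(X)+r.x[:3])[0])
print("corners seen top",Tb(70,107),Tb(738,110),Tb(60,396),Tb(692,396),"side",Sb(92,278),Sb(140,50),Sb(328,388),Sb(336,150))
# pin yaw
im=cv2.imread("pics/top0.png")[222:240,172:192].astype(int)
m=((im[:,:,0]>150)).astype(np.uint8)
print((im[:,:,0]))
E
python3 m.py
```

```text
pin (array([0.4963, 0.3561, 0.1081]), array([-0. ,  0.8, -0.6, -0. ])) [0.49795611 0.35631763 0.106     ]
A (array([0.578 , 0.3589, 0.1371]), array([ 0. ,  0.6, -0.4, -0. ]))
B (array([0.4955, 0.4453, 0.137 ]), array([-0.1,  0.9, -0.7, -0. ]))
holder [0.5282 0.3811 0.04  ]
holder [0.5221 0.3244 0.04  ]
holder [0.4675 0.3303 0.04  ]
holder [0.4724 0.3866 0.04  ]
board [ 0.60397242  0.01963327  0.08011474 -0.00335442] [ 0.2  0.6 -0.7  1.1 -0.1  0.1  0.8 -0.1  0.1  0.8 -0.1  1.1 -0.7 -1.
 -0.1  0.1 -0.4  1.1 -0.7 -0.   0.2]
[273.59951699 158.80152994] [222.0787114  160.32147657]
[384.93749363 158.50124064] [232.14868456 114.69969255]
[271.90327874 206.14215663] [270.33195066 184.4476047 ]
[377.14482046 205.20039102] [271.1627638  135.31626148]
corners seen top [273.25       157.41666667] [384.58333333 157.91666667] [271.58333333 205.58333333] [376.91666667 205.58333333] side [223.  160.2] [232.6 114.6] [270.2 182.2] [271.8 134.6]
[[ 59  59  44  31  28  29  31  28  26  24  33  40  55  56  43  32  26  26
   26  26]
 [ 58  57  39  29  26  30  30  24  32  55  89 110 130 133 112  91  62  34

[... 671 characters left out ...]
  66  97
   93  48]
 [ 51  41  30  38 101 185 209 219 219 215 217 209 181 107  59  53  69  96
   76  39]
 [ 52  42  31  35  90 175 198 196 193 194 201 203 179 126 104 106  92  81
   51  27]
 [ 53  36  30  33  66 121 142 140 138 143 163 181 182 177 181 177 124  70
   39  23]
 [ 49  40  33  32  37  54  62  66  67  78 109 148 170 173 169 159 106  50
   29  34]
 [ 50  38  33  33  28  31  30  28  25  36  60  93 111 104  94  79  52  39
   33  33]
 [ 52  35  31  30  30  34  29  32  30  25  32  45  49  44  38  31  31  31
   28  33]
 [ 44  32  32  28  31  33  30  24  32  29  31  34  30  31  31  35  34  36
   30  32]
 [ 43  32  32  28  25  30  34  28  27  32  31  31  30  34  30  33  30  33
   33  30]]
```

The top crop shows the smallest handle, at pixel (181,230), in the dark red-brown block. It triangulates to (0.497, 0.356), with the top at z≈0.107 (expected 0.106). The holder measures 57 mm (expected 56). The two loose larger pins are 137 mm tall, at (0.578, 0.359) and (0.496, 0.445). The board fit has residuals of about 1 px or less, with its origin at (0.604, 0.0196, 0.080) and the screw at +y. I'll grip with the jaws along world y.

```bash
python3 -m crank '{"grip":[0.5,0.5,0.5],"linear":[[0,0,0],[0,0,0],[0,0,0]],"turn":[[-0.122,0,0],[-0.122,0,0],[-0.122,0,0]]}'
python3 -m crank '{"grip":[0.5,0.5,0.5,0.5],"linear":[[0,-29,40],[0,-29,40],[0,-29,40],[0,-29,40]],"turn":[[0,0,0],[0,0,0],[0,0,0],[0,0,0]]}'
```

```text
time: 0.4
ee_pos: [0.2144, 0.56, 0.218]
tcp_rot: [[-0.0, -0.005, 1.0], [-0.001, 1.0, 0.005], [-1.0, -0.001, -0.0]]
ft_force: [0.3, 0.4, 0.1]
grip_width: 0.0737
time: 0.8
ee_pos: [0.3756, 0.443, 0.2182]
tcp_rot: [[-0.0, -0.001, 1.0], [-0.0, 1.0, 0.001], [-1.0, -0.0, -0.0]]
ft_force: [1.2, 0.3, -0.2]
grip_width: 0.0466
```

```bash
python3 -m crank '{"grip":[0.5,0.5,0.5,0.5],"linear":[[0,-29,40],[0,-29,40],[0,-29,41],[0,0,0]],"turn":[[0,0,0],[0,0,0],[0,0,0],[0,0,0]]}'
python3 - <<'E'
from h import *
im=cams.get_image("side");crop(im,200,90,360,270,3,"s1.png")
im=cams.get_image("top");crop(im,110,150,260,260,5,"t1.png")
E
```

```text
time: 1.2
ee_pos: [0.4996, 0.353, 0.2178]
tcp_rot: [[0.001, 0.006, 1.0], [-0.002, 1.0, -0.006], [-1.0, -0.002, 0.001]]
ft_force: [0.1, -0.1, -0.3]
grip_width: 0.0465
```

View pics/s1.png

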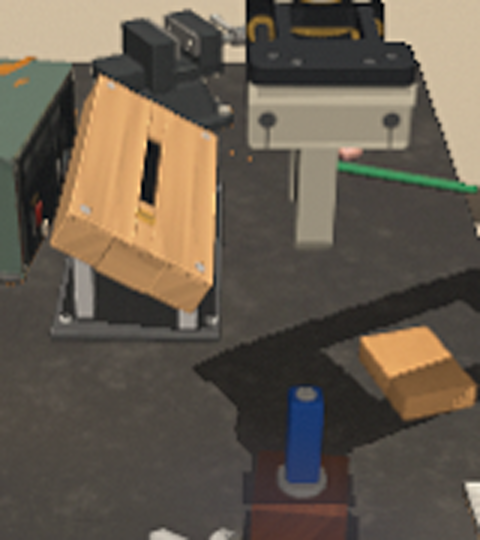

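View pics/t1.png

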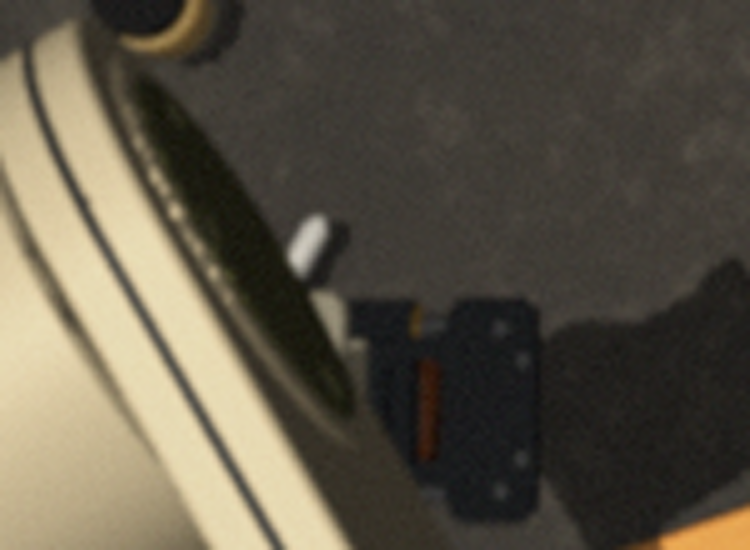

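```bash
python3 - <<'E'
from h import *
im=cams.get_image("side");cv2.imwrite("pics/s2.png",im[:,:,::-1])
im=cams.get_image("top");cv2.imwrite("pics/t2.png",im[:,:,::-1])
E
```

```text
(no output)
```

View pics/s2.png

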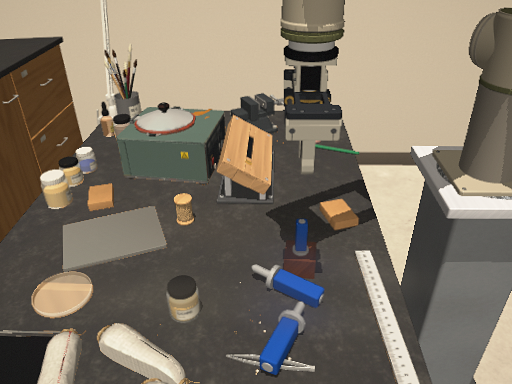

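View pics/t2.png

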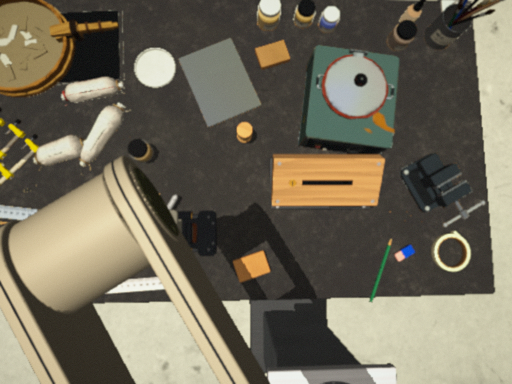

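The side picture shows the two larger pins, which stood loose on their tips, now lying at (290,287) and (283,337); nothing touched them. The wanted pin is still upright in its holder at (301,235). The spool, cork and jar are in place. I go on and descend.

```bash
python3 -m crank '{"grip":[0.5,0.5,0.5],"linear":[[25,3,-2],[25,0,0],[25,0,0]],"turn":[[0,0,0],[0,0,0],[0,0,0]]}'
python3 - <<'E'
from h import *
im=cams.get_image("side");crop(im,240,90,360,290,3,"s3.png")
print(env.state()['ee_pos'])
E
```

```text
time: 1.7
ee_pos: [0.492, 0.3621, 0.1431]
tcp_rot: [[0.0, -0.003, 1.0], [0.001, 1.0, 0.003], [-1.0, 0.001, 0.0]]
ft_force: [0.0, 0.7, 0.1]
grip_width: 0.0467
[0.4897031  0.3606257  0.13763388]
```

View pics/s3.png

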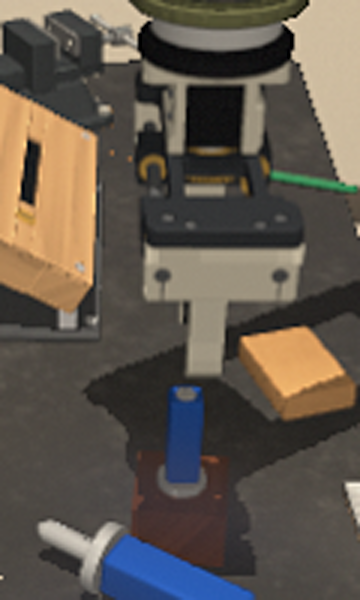

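```bash
python3 -m crank '{"grip":[0.5,0.5,0.5],"linear":[[0,0,0],[0,0,0],[0,0,0]],"turn":[[0,0,0],[0,0,0],[0,0,0]]}'; python3 -m crank '{"grip":[0.5,0.5],"linear":[[0,0,0],[0,0,0]],"turn":[[0,0,0],[0,0,0]]}'
```

```text
time: 2.05
ee_pos: [0.4941, 0.3616, 0.1459]
tcp_rot: [[0.003, -0.001, 1.0], [0.002, 1.0, 0.001], [-1.0, 0.002, 0.003]]
ft_force: [-0.7, -0.4, 0.6]
grip_width: 0.0464
time: 2.25
ee_pos: [0.494, 0.3608, 0.1448]
tcp_rot: [[0.001, -0.0, 1.0], [0.001, 1.0, 0.0], [-1.0, 0.001, 0.001]]
ft_force: [0.0, 0.7, 0.1]
grip_width: 0.0463
```

```bash
python3 -m crank '{"grip":[0.5,0.5,0.5,0.5,0.5],"linear":[[15,-4.5,3],[20,0,0],[20,0,0],[10,0,0],[9,0,0]],"turn":[[0,0,0],[0,0,0],[0,0,0],[0,0,0],[0,0,0]]}'; python3 -m crank '{"grip":[0.5,0.5,0.5],"linear":[[0,0,0],[0,0,0],[0,0,0]],"turn":[[0,0,0],[0,0,0],[0,0,0]]}'
python3 - <<'E'
from h import *
im=cams.get_image("side");crop(im,240,90,360,290,3,"s4.png")
print(env.state()['ee_pos'])
E
```

```text
time: 2.75
ee_pos: [0.4961, 0.3553, 0.0681]
tcp_rot: [[-0.001, 0.0, 1.0], [-0.001, 1.0, -0.0], [-1.0, -0.001, -0.001]]
ft_force: [0.5, -0.4, 0.1]
grip_width: 0.0464
time: 3.05
ee_pos: [0.4972, 0.3564, 0.0708]
tcp_rot: [[0.002, -0.0, 1.0], [0.001, 1.0, 0.0], [-1.0, 0.001, 0.002]]
ft_force: [-0.3, 0.3, -0.2]
grip_width: 0.0463
[0.49720421 0.35645265 0.07081844]
```

View pics/s4.png

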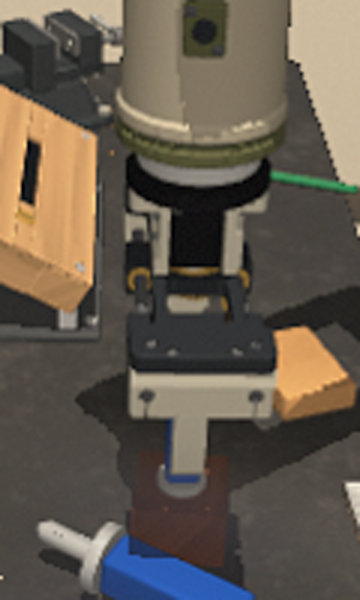

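```bash
python3 -m crank '{"grip":[0.5,0,0,0,0],"linear":[[0,0,1.5],[0,0,0],[0,0,0],[0,0,0],[0,0,0]],"turn":[[0,0,0],[0,0,0],[0,0,0],[0,0,0],[0,0,0]]}'; python3 -m crank '{"grip":[0,0,0],"linear":[[0,0,0],[0,0,0],[0,0,0]],"turn":[[0,0,0],[0,0,0],[0,0,0]]}'
```

```text
time: 3.6
ee_pos: [0.4979, 0.3559, 0.0696]
tcp_rot: [[-0.0, -0.0, 1.0], [-0.0, 1.0, 0.0], [-1.0, -0.0, -0.0]]
ft_force: [-0.3, 0.3, -1.7]
grip_width: 0.0199
time: 3.9
ee_pos: [0.4979, 0.356, 0.0696]
tcp_rot: [[-0.0, -0.0, 1.0], [-0.0, 1.0, 0.0], [-1.0, -0.0, -0.0]]
ft_force: [0.8, -0.6, 0.2]
grip_width: 0.0197
```

```bash
python3 -m crank '{"grip":[0,0,0,0,0],"linear":[[-6,0,0],[-12,0,0],[-20,0,0],[-30,0,0],[-30,0,0]],"turn":[[0,0,0],[0,0,0],[0,0,0],[0,0,0],[0,0,0]]}'; python3 -m crank '{"grip":[0,0,0,0],"linear":[[-30,0,0],[-30,0,0],[-10,0,0],[0,0,0]],"turn":[[0,0,0],[0,0,0],[0,0,0],[0,0,0]]}'
python3 - <<'E'
from h import *
im=cams.get_image("side");crop(im,200,60,360,260,3,"s5.png")
print(env.state()['ee_pos'])
E
```

```text
time: 4.4
ee_pos: [0.4977, 0.3559, 0.1692]
tcp_rot: [[-0.0, -0.0, 1.0], [-0.0, 1.0, 0.0], [-1.0, -0.0, -0.0]]
ft_force: [1.0, 0.8, -1.3]
grip_width: 0.0195
time: 4.8
ee_pos: [0.499, 0.3566, 0.2403]
tcp_rot: [[0.004, -0.0, 1.0], [0.002, 1.0, 0.0], [-1.0, 0.002, 0.004]]
ft_force: [-0.0, 0.2, -2.2]
grip_width: 0.0198
[0.49818016 0.35612127 0.23791368]
```

View pics/s5.png

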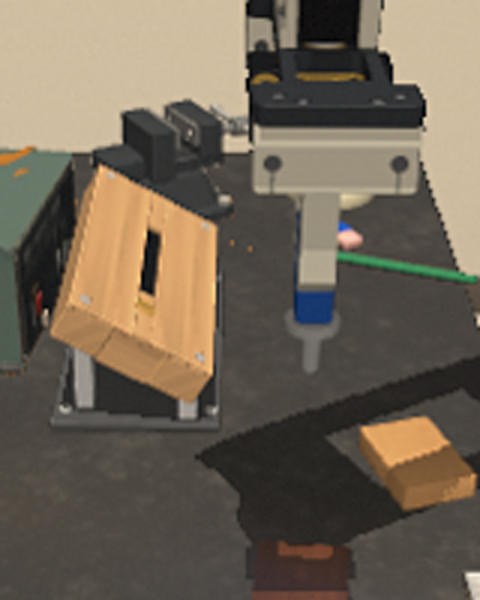

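```bash
python3 -m crank '{"grip":[0,0,0,0,0],"linear":[[0,-30,6],[0,-40,8],[0,-40,8],[0,-40,8],[0,-40,8]],"turn":[[0,0,0],[0,0,0],[0,0,0],[0,0,0],[0,0,0]]}'; python3 -m crank '{"grip":[0,0,0,0,0],"linear":[[0,-40,8],[0,-40,8],[0,-20,3],[0,0,0],[0,0,0]],"turn":[[0,0,0],[0,0,0],[0,0,0],[0,-0.131,0],[0,-0.131,0]]}';python3 -m crank '{"grip":[0,0,0,0],"linear":[[0,0,0],[0,0,0],[0,0,0],[0,0,0]],"turn":[[0,-0.131,0],[0,-0.131,0],[0,0,0],[0,0,0]]}'
```

```text
time: 5.35
ee_pos: [0.5348, 0.1642, 0.2348]
tcp_rot: [[-0.004, -0.0, 1.0], [-0.001, 1.0, 0.0], [-1.0, -0.001, -0.004]]
ft_force: [0.2, 0.3, -2.3]
grip_width: 0.0195
time: 5.85
ee_pos: [0.5548, 0.0647, 0.2334]
tcp_rot: [[0.257, 0.002, 0.966], [-0.001, 1.0, -0.002], [-0.966, -0.0, 0.257]]
ft_force: [-0.3, -0.5, -1.0]
grip_width: 0.0198
time: 6.25
ee_pos: [0.5537, 0.066, 0.2359]
tcp_rot: [[0.496, -0.0, 0.868], [0.0, 1.0, 0.0], [-0.868, -0.0, 0.496]]
ft_force: [1.2, -0.7, -1.3]
grip_width: 0.0198
```

```bash
cat > b.py <<'E'
from h import *
def Rb(yaw):
    a=np.radians(30);z=np.array([-np.sin(a),0,np.cos(a)]);x=np.array([np.cos(a),0,np.sin(a)])
    R=np.c_[x,np.cross(z,x),z];cy,sy=np.cos(yaw),np.sin(yaw)
    return np.array([[cy,-sy,0],[sy,cy,0],[0,0,1]])@R
B=Rb(-.00335);o=np.array([.60397,.01963,.0801])
def rep():
    s=env.state();R=s['tcp_rot'];tip=s['ee_pos']+.0576*R[:,0]
    print("t",s['time'],"tip board mm",((tip-o)@B*1000).round(1),"axis",(R.T@B[:,2]).round(3),"F board",(s['ft_force']@B).round(1),"tip px",proj("top",tip),proj("side",tip));return tip
if __name__=="__main__": rep()
E
python3 b.py
```

```text
t 6.25 tip board mm [ 34.   46.3 102.6] axis [-1.     0.002 -0.004] F board [ 0.4 -0.7 -1.7] tip px [[317.25980492 187.00230984]] [[256.34138395 114.24255061]]
```

Next: -34 along tool z, then 85 down the normal, leaving about 18 mm of clearance.

```bash
python3 -m crank '{"grip":[0,0,0,0,0],"linear":[[10,0,-17],[20,0,-17],[25,0,0],[20,0,0],[10,0,0]],"turn":[[0,0,0],[0,0,0],[0,0,0],[0,0,0],[0,0,0]]}'; python3 -m crank '{"grip":[0,0,0,0],"linear":[[0,0,0],[0,0,0],[0,0,0],[0,0,0]],"turn":[[0,0,0],[0,0,0],[0,0,0],[0,0,0]]}'
python3 - <<'E'
from b import *
rep()
im=cams.get_image("side");crop(im,200,100,300,220,5,"s6.png")
im=cams.get_image("top");crop(im,262,130,392,220,6,"t6.png")
E
```

```text
time: 6.75
ee_pos: [0.5699, 0.0659, 0.1465]
tcp_rot: [[0.497, 0.0, 0.868], [-0.0, 1.0, -0.0], [-0.868, -0.0, 0.497]]
ft_force: [0.3, 0.0, -1.7]
grip_width: 0.02
time: 7.15
ee_pos: [0.5687, 0.0661, 0.1485]
tcp_rot: [[0.502, -0.0, 0.865], [0.0, 1.0, 0.0], [-0.865, 0.0, 0.502]]
ft_force: [-0.0, 0.5, -1.2]
grip_width: 0.0201
t 7.15 tip board mm [ 3.6 46.4 19.3] axis [-1.     0.002  0.002] F board [-0.7  0.5 -1.1] tip px [[308.86114654 184.16901116]] [[250.27810061 149.43818664]]
```

View pics/s6.png

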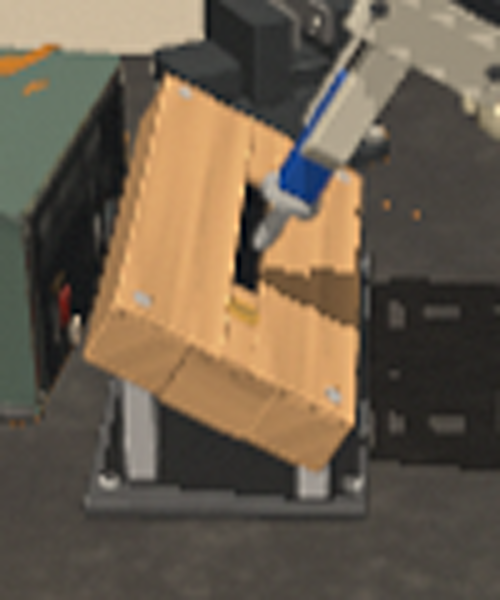

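View pics/t6.png

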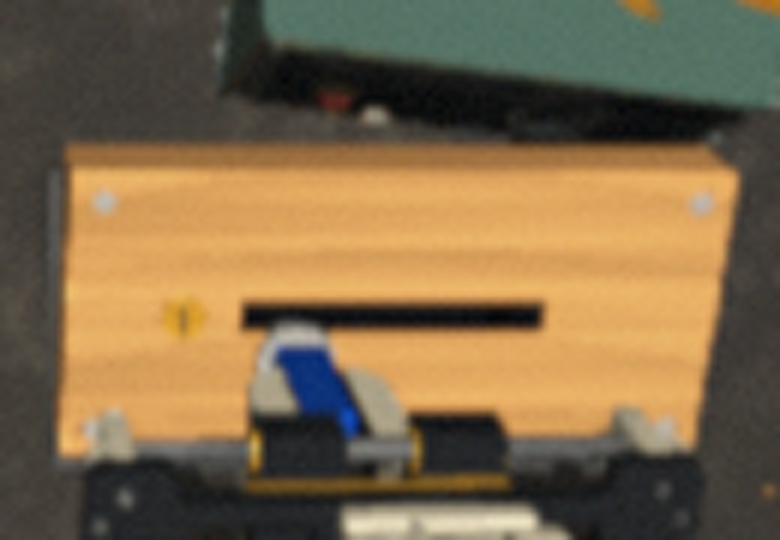

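```bash
cat > ov.py <<'E'
from b import *
import sys
def ov(name,fn,u0,v0,u1,v1,s,dx,th):
    im=cams.get_image(name);st=env.state();R=st['tcp_rot'];p=st['ee_pos']
    cr=cv2.resize(im[v0:v1,u0:u1,::-1],None,fx=s,fy=s,interpolation=cv2.INTER_CUBIC)
    g=p-.019*R[:,0]+dx*R[:,2]; ax=-(np.cos(th)*R[:,0]+np.sin(th)*R[:,2])
    def pt(X):
        q=proj(name,X)[0];return tuple(int(v) for v in((q[0]-u0+.5)*s,(q[1]-v0+.5)*s))
    tip=g-ax*.0766
    e1=R[:,1];e2=np.cross(ax,e1)
    for z,r in((0,.002),(.004,.005),(.028,.005),(.028,.015),(.034,.015)):
        pts=np.array([pt(tip+ax*z+r*(np.cos(a)*e1+np.sin(a)*e2)) for a in np.linspace(0,2*np.pi,24)]);cv2.polylines(cr,[pts],True,(0,255,0),1)
    for c in((.007,.06),(-.007,.06),(-.007,-.06),(.007,-.06)):cv2.circle(cr,pt(o+B@np.array([*c,.004])),2,(0,0,255),-1)
    cv2.imwrite("pics/"+fn,cr);print(((tip-o)@B*1000).round(1))
E
python3 -c "
from ov import *
ov('side','o1.png',225,125,285,175,12,0,0)"
```

```text
[ 2.9 46.4 19. ]
```

View pics/o1.png

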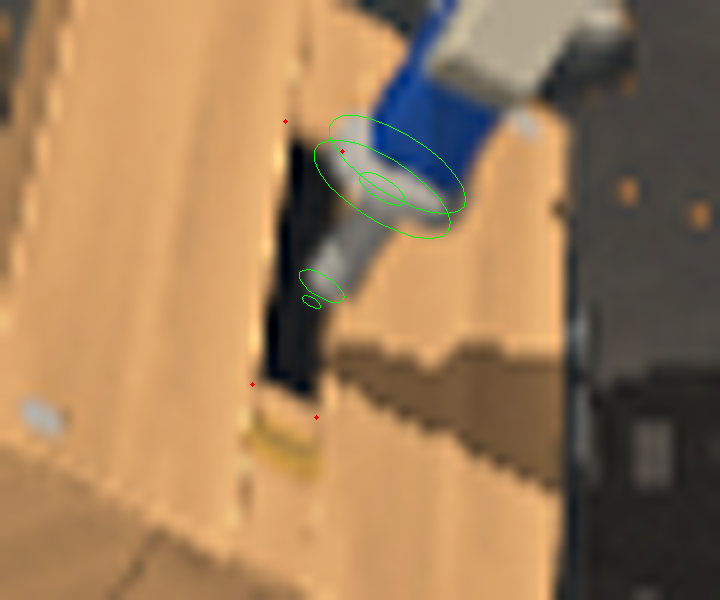

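The overlay shows the pin and the slot offset from prediction by the same amount (about 0.7 px), so the relative estimate (x≈+3 mm) holds. Correct for it and go down.

```bash
python3 -m crank '{"grip":[0,0,0,0,0],"linear":[[4,0,-3],[5,0,0],[4,0,0],[0,0,0],[0,0,0]],"turn":[[0,0,0],[0,0,0],[0,0,0],[0,0,0],[0,0,0]]}'; python3 b.py;python3 -c "
from ov import *
ov('side','o2.png',225,125,285,175,12,0,0)"
```

```text
time: 7.8
ee_pos: [0.5718, 0.066, 0.1338]
tcp_rot: [[0.5, -0.0, 0.866], [0.0, 1.0, 0.0], [-0.866, -0.0, 0.5]]
ft_force: [0.6, 1.0, -1.8]
grip_width: 0.0201
t 7.8 tip board mm [-1.1 46.4  5.1] axis [-1.     0.002 -0.   ] F board [-0.4  1.  -1.8] tip px [[307.6330205  183.57278861]] [[249.13455568 155.05722808]]
[-0.8 46.4  5.3]
```

View pics/o2.png

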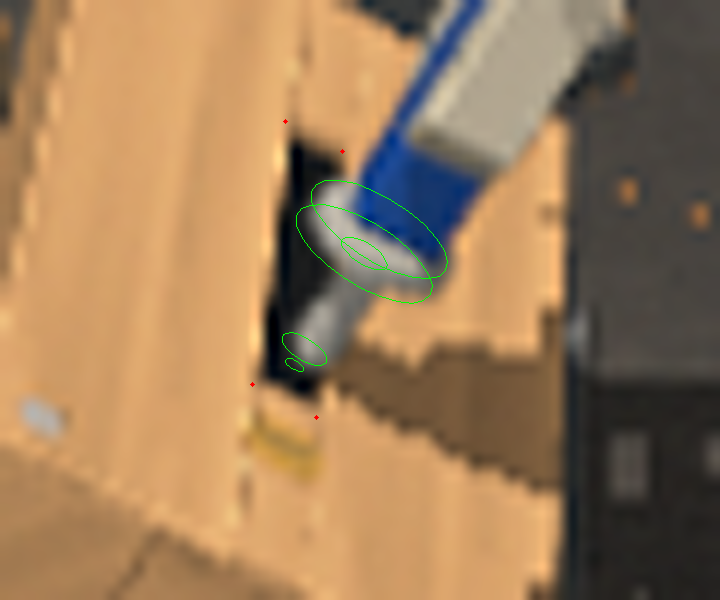

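```bash
python3 -m crank '{"grip":[0,0,0,0],"linear":[[2,0,0.7],[2,0,0],[0,0,0],[0,0,0]],"turn":[[0,0,0],[0,0,0],[0,0,0],[0,0,0]]}'; python3 b.py
```

```text
time: 8.25
ee_pos: [0.5746, 0.066, 0.131]
tcp_rot: [[0.5, -0.0, 0.866], [0.0, 1.0, 0.0], [-0.866, -0.0, 0.5]]
ft_force: [1.0, 0.0, -1.3]
grip_width: 0.0199
t 8.25 tip board mm [-0.1 46.4  1.3] axis [-1.     0.002  0.   ] F board [ 0.3  0.  -1.6] tip px [[307.38856794 182.53726693]] [[247.99383254 156.10238334]]
```

```bash
python3 -m crank '{"grip":[0,0,0],"linear":[[1.5,0,0],[0,0,0],[0,0,0]],"turn":[[0,0,0],[0,0,0],[0,0,0]]}'; python3 b.py
```

```text
time: 8.55
ee_pos: [0.5754, 0.066, 0.1298]
tcp_rot: [[0.5, -0.0, 0.866], [0.0, 1.0, 0.0], [-0.866, -0.0, 0.5]]
ft_force: [0.5, -0.3, -1.6]
grip_width: 0.02
t 8.55 tip board mm [-0.  46.4 -0.1] axis [-1.     0.002  0.   ] F board [-0.3 -0.3 -1.6] tip px [[307.27219923 182.25060667]] [[247.66096316 156.55225306]]
```

```bash
python3 -m crank '{"grip":[0,0,0],"linear":[[1.5,0,0],[0,0,0],[0,0,0]],"turn":[[0,0,0],[0,0,0],[0,0,0]]}'; python3 b.py
```

```text
time: 8.85
ee_pos: [0.5763, 0.066, 0.1295]
tcp_rot: [[0.501, -0.0, 0.866], [0.0, 1.0, 0.0], [-0.866, -0.0, 0.501]]
ft_force: [-9.1, -0.1, 9.2]
grip_width: 0.0199
t 8.85 tip board mm [ 0.6 46.4 -0.9] axis [-1.     0.002  0.001] F board [-3.2 -0.2 12.5] tip px [[307.23203306 181.85896119]] [[247.25451119 156.68461201]]
```

```bash
python3 -c "
from ov import *
ov('side','o3.png',225,125,285,175,12,0,0)"
```

```text
[ 0.6 46.4 -0.9]
```

View pics/o3.png

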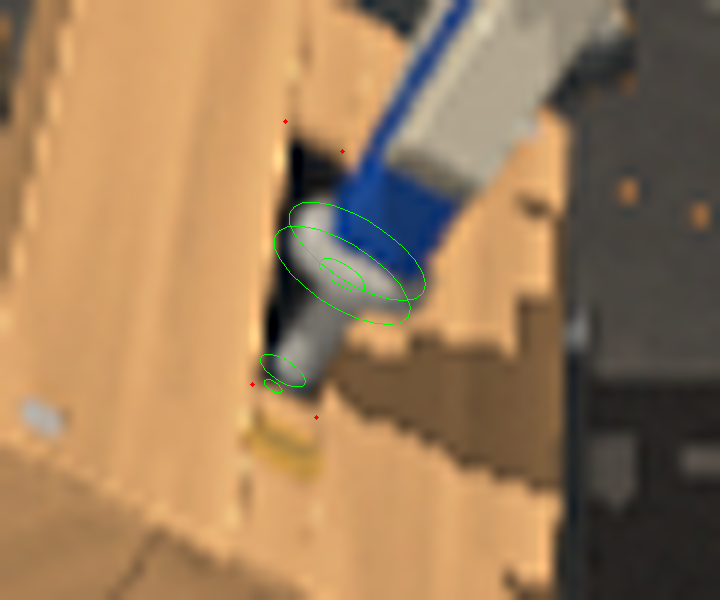

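```bash
python3 -m crank '{"grip":[0,0,0,0,0],"linear":[[-0.3,-3,-0.3],[0,-4,0],[0,-4,0],[0,-4,0],[0,-4,0]],"turn":[[0,0,0],[0,0,0],[0,0,0],[0,0,0],[0,0,0]]}'; python3 b.py
```

```text
time: 9.4
ee_pos: [0.5764, 0.0471, 0.1298]
tcp_rot: [[0.502, -0.0, 0.865], [0.001, 1.0, 0.0], [-0.865, 0.001, 0.502]]
ft_force: [-3.8, 2.8, 6.0]
grip_width: 0.0198
t 9.4 tip board mm [ 1.1 27.5 -0.7] axis [-1.     0.002  0.002] F board [-0.3  2.8  7.1] tip px [[315.25653636 181.67017596]] [[247.56217183 152.82561536]]
```

```bash
python3 -m crank '{"grip":[0,0,0,0],"linear":[[0,-3,-0.4],[0,-3,-0.4],[0,-3,0],[0,0,0]],"turn":[[0,0,0],[0,0,0],[0,0,0],[0,0,0]]}'; python3 b.py
```

```text
time: 9.8
ee_pos: [0.5758, 0.0373, 0.1295]
tcp_rot: [[0.502, 0.0, 0.865], [-0.001, 1.0, 0.0], [-0.865, -0.001, 0.502]]
ft_force: [-4.7, -1.0, 6.4]
grip_width: 0.0198
t 9.8 tip board mm [ 0.4 17.7 -0.7] axis [-1.     0.001  0.002] F board [-0.8 -1.   7.9] tip px [[319.3854125  181.90679017]] [[248.0270623  151.06045952]]
```

```bash
python3 -m crank '{"grip":[0,0,0],"linear":[[0,-2,0],[0,-2,0],[0,0,0]],"turn":[[0,0,0],[0,0,0],[0,0,0]]}'; python3 b.py
```

```text
time: 10.1
ee_pos: [0.5758, 0.0335, 0.1296]
tcp_rot: [[0.502, 0.0, 0.865], [-0.0, 1.0, 0.0], [-0.865, -0.0, 0.502]]
ft_force: [-5.4, -0.3, 6.4]
grip_width: 0.0202
t 10.1 tip board mm [ 0.5 13.8 -0.7] axis [-1.     0.001  0.002] F board [-1.5 -0.3  8.2] tip px [[320.99659245 181.88334838]] [[248.09781991 150.33317503]]
```

```bash
python3 -m crank '{"grip":[0,0,0],"linear":[[0,-2,0],[0,-2,0],[0,0,0]],"turn":[[0,0,0],[0,0,0],[0,0,0]]}'; python3 b.py
```

```text
time: 10.4
ee_pos: [0.5758, 0.0295, 0.1295]
tcp_rot: [[0.502, 0.0, 0.865], [-0.0, 1.0, 0.0], [-0.865, -0.0, 0.502]]
ft_force: [-4.2, -0.1, 5.8]
grip_width: 0.0198
t 10.4 tip board mm [ 0.5  9.9 -0.7] axis [-1.     0.001  0.002] F board [-0.7 -0.1  7.2] tip px [[322.6701097  181.87967228]] [[248.19009911 149.59183915]]
```

```bash
python3 -m crank '{"grip":[0,0,0],"linear":[[0,-2,0],[0,-2,0],[0,0,0]],"turn":[[0,0,0],[0,0,0],[0,0,0]]}'; python3 b.py
```

```text
time: 10.7
ee_pos: [0.5759, 0.0255, 0.1296]
tcp_rot: [[0.502, -0.0, 0.865], [-0.0, 1.0, 0.0], [-0.865, -0.0, 0.502]]
ft_force: [-5.7, -0.6, 6.2]
grip_width: 0.0201
t 10.7 tip board mm [ 0.5  5.9 -0.7] axis [-1.     0.001  0.003] F board [-1.9 -0.6  8.2] tip px [[324.36960884 181.84005834]] [[248.25102387 148.81636071]]
```

```bash
python3 -m crank '{"grip":[0,0,0],"linear":[[0,-2,0],[0,-2,0],[0,0,0]],"turn":[[0,0,0],[0,0,0],[0,0,0]]}'; python3 b.py
```

```text
time: 11.0
ee_pos: [0.5759, 0.0215, 0.1296]
tcp_rot: [[0.502, -0.0, 0.865], [-0.0, 1.0, 0.0], [-0.865, -0.0, 0.502]]
ft_force: [-5.0, -0.7, 7.3]
grip_width: 0.0199
t 11.0 tip board mm [ 0.6  1.9 -0.7] axis [-1.     0.001  0.003] F board [-0.6 -0.7  8.8] tip px [[326.04870279 181.82357739]] [[248.33110052 148.07233299]]
```

```bash
python3 -m crank '{"grip":[0,0,0],"linear":[[0,-2,0],[0,-2,0],[0,0,0]],"turn":[[0,0,0],[0,0,0],[0,0,0]]}'; python3 b.py
```

```text
time: 11.3
ee_pos: [0.5759, 0.0175, 0.1297]
tcp_rot: [[0.502, -0.0, 0.865], [-0.0, 1.0, 0.0], [-0.865, -0.001, 0.502]]
ft_force: [-5.5, -0.7, 7.5]
grip_width: 0.0196
t 11.3 tip board mm [ 0.6 -2.2 -0.6] axis [-1.     0.001  0.003] F board [-1.  -0.7  9.2] tip px [[327.74922263 181.79839222]] [[248.40379995 147.3203256 ]]
```

```bash
python3 -m crank '{"grip":[0,0,0],"linear":[[0,-2,0],[0,-2,0],[0,0,0]],"turn":[[0,0,0],[0,0,0],[0,0,0]]}'; python3 b.py
```

```text
time: 11.6
ee_pos: [0.5759, 0.0135, 0.1296]
tcp_rot: [[0.502, -0.0, 0.865], [-0.0, 1.0, 0.0], [-0.865, -0.001, 0.502]]
ft_force: [-5.4, -2.1, 7.0]
grip_width: 0.0198
t 11.6 tip board mm [ 0.6 -6.1 -0.7] axis [-1.     0.001  0.003] F board [-1.1 -2.1  8.8] tip px [[329.41799216 181.79475947]] [[248.49343212 146.60304597]]
```

```bash
python3 -m crank '{"grip":[0,0,0],"linear":[[0,-2,0],[0,-2,0],[0,0,0]],"turn":[[0,0,0],[0,0,0],[0,0,0]]}'; python3 b.py
```

```text
time: 11.9
ee_pos: [0.5759, 0.0095, 0.1297]
tcp_rot: [[0.502, -0.0, 0.865], [-0.0, 1.0, 0.0], [-0.865, -0.001, 0.502]]
ft_force: [-5.0, -2.5, 7.4]
grip_width: 0.0201
t 11.9 tip board mm [  0.6 -10.2  -0.6] axis [-1.     0.001  0.003] F board [-0.7 -2.6  8.9] tip px [[331.12389246 181.76584867]] [[248.56252626 145.85156769]]
```

```bash
python3 -m crank '{"grip":[0,0,0],"linear":[[0,-2,0],[0,-2,0],[0,0,0]],"turn":[[0,0,0],[0,0,0],[0,0,0]]}'; python3 b.py
```

```text
time: 12.2
ee_pos: [0.5759, 0.0054, 0.1297]
tcp_rot: [[0.502, 0.0, 0.865], [-0.001, 1.0, 0.0], [-0.865, -0.001, 0.502]]
ft_force: [-5.5, -0.1, 7.4]
grip_width: 0.0199
t 12.2 tip board mm [  0.7 -14.2  -0.6] axis [-1.     0.001  0.003] F board [-1.1 -0.1  9.2] tip px [[332.83983964 181.72423803]] [[248.62062712 145.08987034]]
```

```bash
python3 -m crank '{"grip":[0,0,0],"linear":[[0,-2,0],[0,-2,0],[0,0,0]],"turn":[[0,0,0],[0,0,0],[0,0,0]]}'; python3 b.py
```

```text
time: 12.5
ee_pos: [0.5759, 0.0015, 0.1297]
tcp_rot: [[0.502, -0.0, 0.865], [-0.0, 1.0, 0.0], [-0.865, -0.0, 0.502]]
ft_force: [-5.2, -0.6, 7.8]
grip_width: 0.02
t 12.5 tip board mm [  0.7 -18.1  -0.6] axis [-1.     0.001  0.003] F board [-0.6 -0.6  9.4] tip px [[334.46415218 181.73340958]] [[248.71716293 144.41904009]]
```

```bash
python3 -m crank '{"grip":[0,0,0],"linear":[[0,-2,0],[0,-2,0],[0,0,0]],"turn":[[0,0,0],[0,0,0],[0,0,0]]}'; python3 b.py
```

```text
time: 12.8
ee_pos: [0.5759, -0.0026, 0.1298]
tcp_rot: [[0.502, -0.0, 0.865], [-0.001, 1.0, 0.0], [-0.865, -0.001, 0.502]]
ft_force: [-5.0, 0.5, 7.2]
grip_width: 0.0197
t 12.8 tip board mm [  0.8 -22.2  -0.6] axis [-1.     0.001  0.003] F board [-0.7  0.5  8.7] tip px [[336.18508583 181.69530034]] [[248.77795875 143.66510569]]
```

```bash
python3 -m crank '{"grip":[0,0,0],"linear":[[0,-2,-0.3],[0,-2,0],[0,0,0]],"turn":[[0,0,0],[0,0,0],[0,0,0]]}'; python3 b.py
```

```text
time: 13.1
ee_pos: [0.5757, -0.0066, 0.1297]
tcp_rot: [[0.502, -0.0, 0.865], [-0.001, 1.0, 0.0], [-0.865, -0.001, 0.502]]
ft_force: [-5.6, -0.9, 7.3]
grip_width: 0.0201
t 13.1 tip board mm [  0.5 -26.3  -0.6] axis [-1.     0.001  0.003] F board [-1.2 -0.9  9.1] tip px [[337.88132752 181.77817812]] [[248.94664177 142.9792848 ]]
```

```bash
python3 -m crank '{"grip":[0,0,0],"linear":[[0,-2,0],[0,-2,0],[0,0,0]],"turn":[[0,0,0],[0,0,0],[0,0,0]]}'; python3 b.py
```

```text
time: 13.4
ee_pos: [0.5757, -0.0106, 0.1296]
tcp_rot: [[0.502, -0.0, 0.865], [-0.001, 1.0, 0.0], [-0.865, -0.001, 0.502]]
ft_force: [-6.2, -0.5, 8.5]
grip_width: 0.02
t 13.4 tip board mm [  0.5 -30.3  -0.6] axis [-1.     0.001  0.003] F board [-1.1 -0.5 10.5] tip px [[339.56576836 181.77596064]] [[249.03531701 142.28056573]]
```

```bash
python3 -m crank '{"grip":[0,0,0],"linear":[[0,-2,0],[0,-2,0],[0,0,0]],"turn":[[0,0,0],[0,0,0],[0,0,0]]}'; python3 b.py
```

```text
time: 13.7
ee_pos: [0.5757, -0.0146, 0.1297]
tcp_rot: [[0.502, -0.0, 0.865], [-0.001, 1.0, 0.0], [-0.865, -0.001, 0.502]]
ft_force: [-5.1, -0.7, 7.9]
grip_width: 0.0199
t 13.7 tip board mm [  0.6 -34.2  -0.6] axis [-1.     0.001  0.003] F board [-0.5 -0.7  9.4] tip px [[341.22583411 181.7469187 ]] [[249.09886905 141.57546158]]
```

```bash
python3 -m crank '{"grip":[0,0,0],"linear":[[0,-2,0],[0,-2,0],[0,0,0]],"turn":[[0,0,0],[0,0,0],[0,0,0]]}'; python3 b.py
```

```text
time: 14.0
ee_pos: [0.5756, -0.0186, 0.1296]
tcp_rot: [[0.502, -0.0, 0.865], [-0.001, 1.0, 0.0], [-0.865, -0.001, 0.502]]
ft_force: [-4.7, 0.1, 5.5]
grip_width: 0.0198
t 14.0 tip board mm [  0.5 -38.3  -0.7] axis [-1.     0.001  0.003] F board [-1.3  0.   7.1] tip px [[342.89869984 181.7606505 ]] [[249.19803784 140.91964961]]
```

```bash
python3 -m crank '{"grip":[0,0,0],"linear":[[0,-2,0],[0,0,0],[0,0,0]],"turn":[[0,0,0],[0,0,0],[0,0,0]]}'; python3 b.py
```

```text
time: 14.3
ee_pos: [0.5752, -0.0208, 0.1286]
tcp_rot: [[0.501, 0.0, 0.865], [-0.001, 1.0, 0.0], [-0.865, -0.001, 0.501]]
ft_force: [0.4, -3.1, 2.6]
grip_width: 0.0197
t 14.3 tip board mm [ -0.4 -40.5  -1.3] axis [-1.     0.001  0.002] F board [ 1.6 -3.1  2.1] tip px [[343.70337464 181.99432764]] [[249.43072358 140.89416273]]
```

```bash
python3 -m crank '{"grip":[0,0,0],"linear":[[0,-2,0],[0,0,0],[0,0,0]],"turn":[[0,0,0],[0,0,0],[0,0,0]]}'; python3 b.py;python3 -c "
from ov import *
ov('side','o4.png',225,105,285,155,12,0,0)"
```

```text
time: 14.6
ee_pos: [0.5747, -0.0221, 0.1278]
tcp_rot: [[0.5, -0.0, 0.866], [-0.0, 1.0, 0.0], [-0.866, -0.0, 0.5]]
ft_force: [-0.2, -1.8, 0.1]
grip_width: 0.0199
t 14.6 tip board mm [ -1.4 -41.7  -1.7] axis [-1.     0.002  0.   ] F board [-0.1 -1.8  0.2] tip px [[344.15182798 182.30924844]] [[249.72506553 140.96864148]]
[ -1.4 -41.7  -1.7]
```

View pics/o4.png

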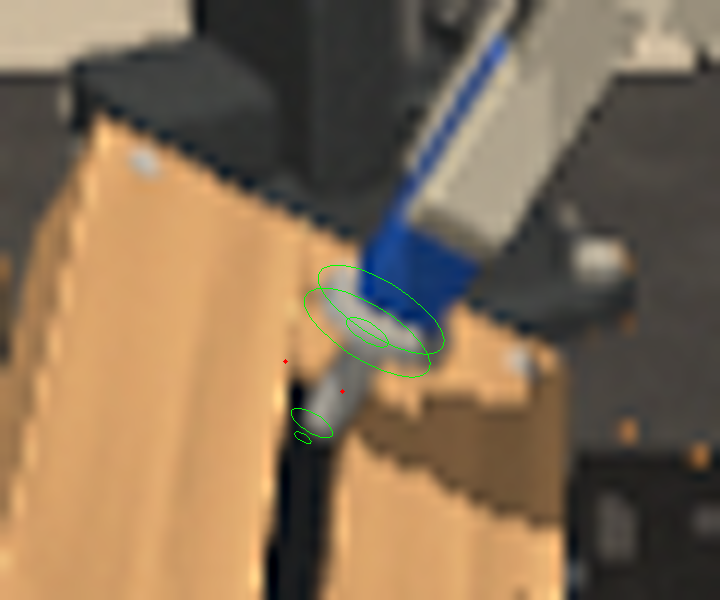

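```bash
python3 -m crank '{"grip":[0,0,0],"linear":[[0,-1.5,0.7],[0,0,0],[0,0,0]],"turn":[[0,0,0],[0,0,0],[0,0,0]]}'; python3 b.py
```

```text
time: 14.95
ee_pos: [0.575, -0.0233, 0.128]
tcp_rot: [[0.5, -0.0, 0.866], [0.0, 1.0, 0.0], [-0.866, 0.0, 0.5]]
ft_force: [0.8, -0.9, -1.2]
grip_width: 0.0198
t 14.95 tip board mm [ -1.  -42.9  -1.7] axis [-1.     0.002 -0.001] F board [ 0.1 -0.9 -1.4] tip px [[344.65924202 182.1423806 ]] [[249.59982162 140.7110165 ]]
```

```bash
python3 -m crank '{"grip":[0,0,0],"linear":[[2,0,0],[0,0,0],[0,0,0]],"turn":[[0,0,0],[0,0,0],[0,0,0]]}'; python3 b.py
```

```text
time: 15.25
ee_pos: [0.5764, -0.0235, 0.1267]
tcp_rot: [[0.5, -0.0, 0.866], [0.0, 1.0, 0.0], [-0.866, -0.0, 0.5]]
ft_force: [1.0, 0.4, -1.5]
grip_width: 0.0198
t 15.25 tip board mm [ -0.4 -43.1  -3.5] axis [-1.     0.002  0.   ] F board [ 0.1  0.4 -1.8] tip px [[344.5576184 181.5983204]] [[249.04750068 141.12329753]]
```

```bash
python3 -m crank '{"grip":[0,0,0],"linear":[[2,0,0],[0,0,0],[0,0,0]],"turn":[[0,0,0],[0,0,0],[0,0,0]]}'; python3 b.py
```

```text
time: 15.55
ee_pos: [0.5777, -0.0237, 0.1253]
tcp_rot: [[0.501, -0.0, 0.865], [-0.0, 1.0, 0.0], [-0.865, -0.0, 0.501]]
ft_force: [1.8, -2.7, -1.7]
grip_width: 0.0196
t 15.55 tip board mm [ -0.  -43.4  -5.4] axis [-1.     0.001  0.001] F board [ 0.7 -2.7 -2.4] tip px [[344.4808523  181.13630863]] [[248.56600366 141.5946144 ]]
```

```bash
python3 -m crank '{"grip":[0,0,0,0],"linear":[[0,-0.8,0.3],[2,0,0],[0,0,0],[0,0,0]],"turn":[[0,0,0],[0,0,0],[0,0,0],[0,0,0]]}'; python3 b.py
```

```text
time: 15.95
ee_pos: [0.5786, -0.0242, 0.1233]
tcp_rot: [[0.5, -0.0, 0.866], [0.0, 1.0, 0.0], [-0.866, 0.0, 0.5]]
ft_force: [1.0, -1.7, 0.1]
grip_width: 0.0197
t 15.95 tip board mm [ -0.2 -43.9  -7.6] axis [-1.     0.002  0.   ] F board [ 0.9 -1.7 -0.4] tip px [[344.42481573 180.84135991]] [[248.22704131 142.20945922]]
```

Shank is in the hole and slides freely. Continuing down.

```bash
python3 -m crank '{"grip":[0,0,0,0],"linear":[[2,-0.4,0.2],[2,0,0],[0,0,0],[0,0,0]],"turn":[[0,0,0],[0,0,0],[0,0,0],[0,0,0]]}'; python3 b.py
```

```text
time: 16.35
ee_pos: [0.5807, -0.0246, 0.1198]
tcp_rot: [[0.5, -0.0, 0.866], [0.0, 1.0, 0.0], [-0.866, 0.0, 0.5]]
ft_force: [1.1, -0.6, -0.8]
grip_width: 0.0197
t 16.35 tip board mm [ -0.2 -44.2 -11.7] axis [-1.     0.002 -0.   ] F board [ 0.5 -0.6 -1.2] tip px [[344.11674417 180.16978025]] [[247.47097487 143.40390308]]
```

```bash
python3 -m crank '{"grip":[0,0,0,0],"linear":[[2,0,0],[2,0,0],[0,0,0],[0,0,0]],"turn":[[0,0,0],[0,0,0],[0,0,0],[0,0,0]]}'; python3 b.py
```

```text
time: 16.75
ee_pos: [0.5827, -0.0246, 0.1164]
tcp_rot: [[0.5, -0.0, 0.866], [0.0, 1.0, 0.0], [-0.866, 0.0, 0.5]]
ft_force: [0.0, -0.4, -2.6]
grip_width: 0.0202
t 16.75 tip board mm [ -0.1 -44.2 -15.6] axis [-1.     0.002  0.   ] F board [-1.3 -0.4 -2.3] tip px [[343.68522175 179.49583042]] [[246.70720694 144.60521581]]
```

```bash
python3 -m crank '{"grip":[0,0,0,0,0],"linear":[[2,0,0],[2,0,0],[2,0,0],[0,0,0],[0,0,0]],"turn":[[0,0,0],[0,0,0],[0,0,0],[0,0,0],[0,0,0]]}'; python3 b.py
```

```text
time: 17.25
ee_pos: [0.5858, -0.0247, 0.1113]
tcp_rot: [[0.5, -0.0, 0.866], [0.0, 1.0, 0.0], [-0.866, 0.0, 0.5]]
ft_force: [0.2, 0.6, -1.3]
grip_width: 0.0198
t 17.25 tip board mm [ -0.1 -44.2 -21.6] axis [-1.     0.002  0.   ] F board [-0.5  0.6 -1.2] tip px [[343.03562548 178.49435036]] [[245.56429484 146.4117604 ]]
```

```bash
python3 -m crank '{"grip":[0,0,0,0],"linear":[[2,0,0],[1,0,0],[0,0,0],[0,0,0]],"turn":[[0,0,0],[0,0,0],[0,0,0],[0,0,0]]}'; python3 b.py
```

```text
time: 17.65
ee_pos: [0.5873, -0.0247, 0.1093]
tcp_rot: [[0.5, -0.0, 0.866], [0.0, 1.0, 0.0], [-0.866, -0.0, 0.5]]
ft_force: [-7.2, 1.2, 6.9]
grip_width: 0.0198
t 17.65 tip board mm [  0.3 -44.3 -24.1] axis [-1.     0.002  0.   ] F board [-2.8  1.2  9.6] tip px [[342.80036409 177.94089887]] [[244.96555045 147.08388753]]
```

```bash
python3 -m crank '{"grip":[0,0,0],"linear":[[0.7,0,0],[0,0,0],[0,0,0]],"turn":[[0,0,0],[0,0,0],[0,0,0]]}'; python3 b.py;python3 -c "
from ov import *
ov('side','o5.png',225,105,285,155,12,0,0)"
```

```text
time: 17.95
ee_pos: [0.5875, -0.0247, 0.1093]
tcp_rot: [[0.5, -0.001, 0.866], [0.0, 1.0, 0.001], [-0.866, -0.0, 0.5]]
ft_force: [-19.2, 0.1, 17.2]
grip_width: 0.0199
t 17.95 tip board mm [  0.5 -44.3 -24.2] axis [-1.     0.002  0.   ] F board [-8.   0.1 24.5] tip px [[342.78787701 177.87727151]] [[244.90269734 147.10478715]]
[  0.5 -44.3 -24.2]
```

View pics/o5.png

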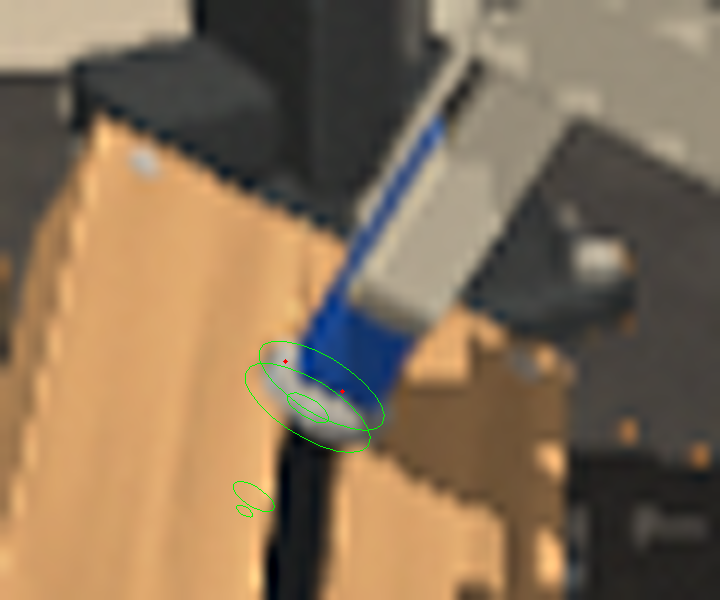

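The picture shows the collar down on the board at (320,405) in the crop, and the reaction is 24 N. I relieve the push, open the gripper and back away along the pin's axis.

```bash
python3 -m crank '{"grip":[0,0.5,0.5,0.5,0.5],"linear":[[-1,0,-0.3],[0,0,0],[0,0,0],[0,0,0],[0,0,0]],"turn":[[0,0,0],[0,0,0],[0,0,0],[0,0,0],[0,0,0]]}';python3 b.py; python3 -m crank '{"grip":[0.5,0.5,0.5,0.5,0.5],"linear":[[-10,0,0],[-20,0,0],[-30,0,0],[-30,0,0],[-30,0,0]],"turn":[[0,0,0],[0,0,0],[0,0,0],[0,0,0],[0,0,0]]}'
python3 -m crank '{"grip":[0.5,0.5,0.5],"linear":[[-20,0,0],[0,0,0],[0,0,0]],"turn":[[0,0,0],[0,0,0],[0,0,0]]}'
python3 - <<'E'
from h import *
im=cams.get_image("side");cv2.imwrite("pics/s9.png",im[:,:,::-1]);crop(im,205,85,305,205,5,"c9.png")
im=cams.get_image("top");crop(im,240,100,400,220,5,"t9.png")
E
```

```text
time: 18.5
ee_pos: [0.587, -0.0247, 0.1089]
tcp_rot: [[0.5, -0.0, 0.866], [0.0, 1.0, 0.0], [-0.866, 0.0, 0.5]]
ft_force: [0.1, -0.0, 0.2]
grip_width: 0.0447
t 18.5 tip board mm [ -0.2 -44.3 -24.3] axis [-1.     0.002  0.   ] F board [ 0.2 -0.   0.1] tip px [[342.7486719  178.10148294]] [[245.10167391 147.23567689]]
time: 19.0
ee_pos: [0.5259, -0.0246, 0.2143]
tcp_rot: [[0.501, -0.0, 0.866], [-0.0, 1.0, 0.0], [-0.866, -0.0, 0.501]]
ft_force: [0.1, 0.4, 0.4]
grip_width: 0.0467
time: 19.3
ee_pos: [0.5171, -0.0248, 0.2305]
tcp_rot: [[0.502, -0.0, 0.865], [-0.0, 1.0, 0.0], [-0.865, -0.0, 0.502]]
ft_force: [0.3, 1.3, -0.9]
grip_width: 0.0465
```

View pics/c9.png

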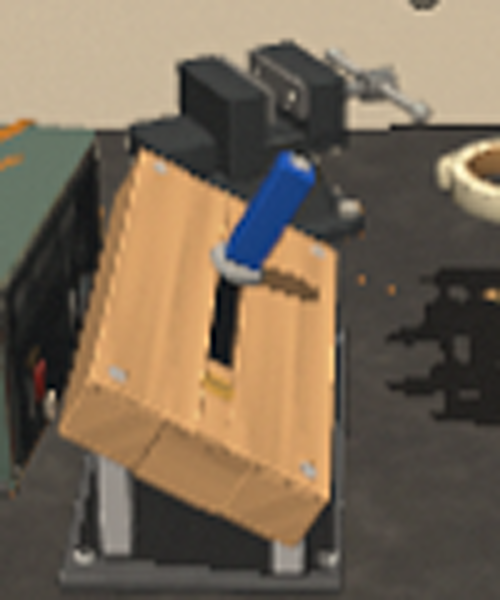

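View pics/s9.png

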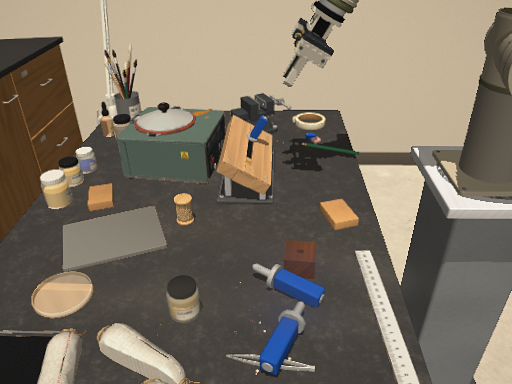

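View pics/t9.png

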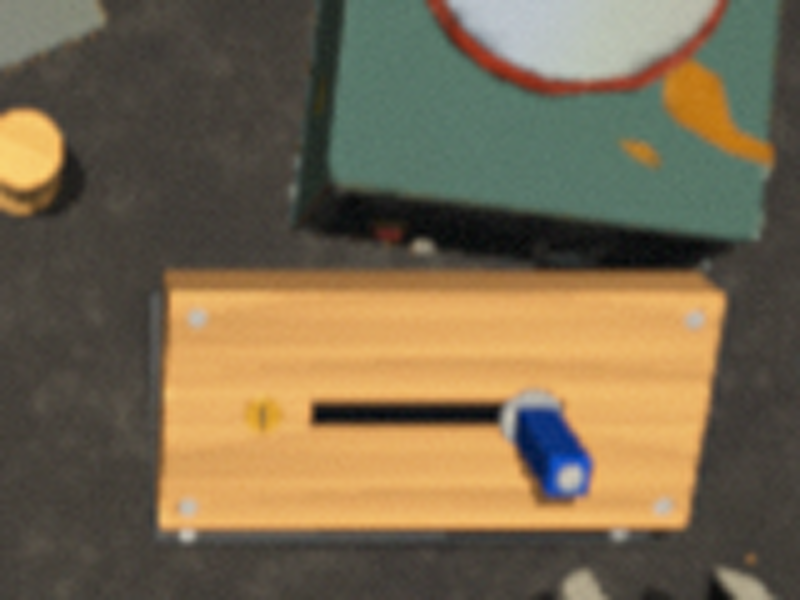

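The pin stands in the slot with its collar flush. The spool (183,208), cork (339,214) and jar (183,298) are at their original pixels. One numeric check of the handle's end, then hand in.

```bash
python3 - <<'E'
from b import *
for z in(.070,.049): 
    X=o+B@np.array([0,-.0443,z]);print(z,proj("top",X),proj("side",X))
print("seen end top [353.6 194.8] side [265 117.5]")
env.hand_in();print(env.state()['time'])
E
```

```text
0.07 [[354.14181228 194.81893951]] [[263.3160264  117.38176731]]
0.049 [[351.40234931 190.77585242]] [[259.11483564 124.23535574]]
seen end top [353.6 194.8] side [265 117.5]
the job is handed in; nothing more can be done
the job is handed in; nothing more can be done
```

The pin is fully home in the blind hole and released, and I handed the job in at about 19 s of the 72 s allowed.

**What I did:** I took the smallest pin from the dark holder and set its tip on the slot floor at the brass-screw end (y ≈ +46 mm). I then slid it along under about 8 N until it dropped into the hole, at y ≈ -44 mm. I pushed it down until the collar met the board (24 N reaction), opened the gripper and backed away along the pin's axis.

**Last checks:**
- **Pin depth:** my estimate put the tip 24.2 mm below the floor before release. The handle's end shows within about 0.5 px (top) and 1.7 px (side) of where it should be when fully home. Part of the side difference is a camera offset of about 0.7 px that I saw earlier.
- **Other objects:** the spool, cork pad and jar are at the same pixels as at the start in the side view.
- **Robot:** it was clear of everything, with only noise-level force readings.

**Unexpected:** the two larger loose pins, which stood on their tips, fell over early on. The arm showed no contact force, and they still lay on the worktop in the final picture.

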